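# Garage the steel brush

### The arm

A 6-joint arm with a two-finger parallel gripper is mounted at the origin on the work surface. World frame = base frame: x ahead of the robot, y to its left, z up, the work surface at z = 0. Lengths are in m, angles in degrees, forces in N, time in s.
With the tool pointing down it reaches from about 0.375 to 0.9 m from the base axis. Payload 3.1 kg.
Tool frame: the origin (TCP) lies on the centre line of the jaws, within the pads' length; the fingertips stand 8 mm ahead of it and the grasp point (between the pads) lies 11 mm behind it; y points along the fingers, x is the direction in which the jaws open and shut, and the axes are right-handed (so a half turn about y gives the same grasp; the last joint's range is limited). The gripper opens to 87 mm and grips with 3 to 60 N. Pads are 19 mm wide; open, the fingers measure 117 mm over their backs; the gripper's body (75 mm by 190 mm) begins 51 mm behind the grasp point.
Start: joints at [-77.55, 30.224, 82.088, -0, 67.689, -10.227], TCP at [0.241, -0.577, 0.231] pointing down, gripper open.
Joint ranges: [-176.69, 176.69], [-43.24, 126.21], [12.49, 139.97], [-82, 262], [0, 151.66], [-163.58, 163.58]. Speed limits (degrees/s): [159.86, 159.86, 180, 180, 180, 180].

### API

Orientations are given as a 3x3 rotation matrix whose columns are the frame's x, y, z axes.
In Python, from rig import read_state, imaging, job, spotter gives the robot as it stands.
- The arm moves only by the tool apply_moves, never from a script. Its argument "steps" is a list of rows, each an object of numbers: "x", "y", "z": the shift along the world's x, y, z in mm; "spin": the turn about the world's z in rad. In form: [{"x": .., "y": .., "z": .., "spin": ..}, ...]. A call has 1 to 12 rows; each row shifts and turns the pose as measured when the row begins; what a row does not reach is not made up. A row lasts 1/10 s, in which the tool goes at most 50 mm and 8.59 degrees, less where a joint would pass 70% of its speed; a pose out of reach is approached as far as the arm can. A call is refused whole if a number of a shift passes 50 or a number of a turn 0.15, either way. A call with a gripper value outside its range is refused whole. "grip" is the finger opening in mm, from 0 to 87, set as the call begins (left out, the last holds). The fingers move at their own pace and stop on an object; the grip force is fixed at half the most. Time passes only in rows, so rows that do not move let the fingers close. It gives the time, the measured TCP pose, the force and the opening at its end, in the units of the state.
- read_state(): the state, without advancing time (a new reading comes with each control period).
- imaging.capture(name): name is "scene" or "side" or "wrist"; returns the picture (420x560x3 uint8, red, green, blue); there is no depth.
- imaging.camera_params(name): a dict with "fov_y" (degrees; the focal length in pixels is half the picture's height over the tangent of half this angle, whatever the lens; pixels are square), "cx", "cy" (the principal point, pixels), "R" (3x3) and "t" (3): a world point X has camera coordinates R X + t. Camera axes: x right, y down, z forward; pixel columns grow to the right and rows downward; lengths in m; the calibration is good to about 2 mm. A picture is of the moment at which its call begins: read the wrist's pose just before it. camera_params takes no time and is no camera call; for the wrist camera it gives the pose at the moment of the call.
- job.hand_in(): hands the job in, once; it reports no verdict.
Trained networks look in the newest picture that a camera, given by its name, has taken for a name from the list of things; names that differ only in an ending like _2 or _b are one class to them, and where a whole thing is asked for, a point or a joint stands for the part that bears it (a point fixed in the world has none). Each returns a list of dicts, best first, with "score" (0 to 1); they miss things now and then, are a little off and sometimes report something else, mostly with a low value. They report only what shows in the picture. A call takes as long as a camera call. They do not tell look-alikes from the thing itself.
- spotter.cut_out(name, camera): "mask" (420x560 bool, what is visible of it) and "rect" ([left, top, width, height] in pixels, round what is visible of it).
The state is a dict: "time_s": time; "joint_positions": joint angles; "qvel": joint speeds; "tau": joint torques, N m; "position": TCP position; "tcp_rot": TCP orientation; "force": force on the tool from outside, world axes, zero at the start; "moment": the same for the moment, N m; "opening": opening from 0.0 (shut) to 1.0 (fully open).
Only numpy, scipy, OpenCV 4.12 (cv2) and the standard library are available. Lean on these libraries where they do the work, as an engineer would, in place of code of your own. Each camera call takes 0.05 s, during which the arm holds its last target.

### The job

Put the rectangular steel-bristled brush away in its low bay: slide the caddy's little door fully aside, slide the brush along the bench, under the clear roof, until it is fully home against the bay's back, then slide the door fully shut in front of it. Keep the brush flat on the bench, without lifting or tipping it, and leave the round brush, the scraper and the wax blocks where they are.

Things in the scene. Friction and masses are not known exactly. Their poses are not given: they have to be found in the camera images.
- caddy: (all sizes in mm) low plywood caddy, fixed, two equal bays side by side, open towards the robot. Origin on the bench, mid-mouth of the right-hand (brush) bay, level with the side walls' front ends; x points into the bay, y left along the front, z up; turned up to 0.12 rad. Walls 12 thick, 50 high, rounded front ends. The wax bay is centred at y = 142.
- bay_home (a point): point on the bench where the brush's origin lies when fully home: caddy x = 41, y = 0; axes as the caddy's. The brush bay is 130 wide (y -65 to 65), 72 deep (back wall face at caddy x = 72), 50 high; its floor is the bare bench, no sill. The clear roof, 8 thick, top at z = 58, begins only at caddy x = 22: the first 22 of the bay is open above.
- door (a joint): sliding aluminium door in front of the bays, in m: 0 = fully shut, before the brush bay; 0.142 = fully open, before the wax bay (it slides to the caddy's +y). Panel 134 wide, 8 thick (caddy x -10 to -2), top at z = 48. It takes 1.5 N to slide, stays where it is left, and can be pushed by its post.
- door_post (a point): centre of the top end (82 above the bench) of the door's upright round black post, 16 in diameter, which stands on the middle of the door from z = 48 to 82, at caddy x = -6. Axes as the caddy's.
- steel_brush: rectangular block brush, bristles down: dark wooden back 62 (its x) by 118 (its y), from 14 to 34 above the bench, on a stiff 50 x 106 steel bristle pad 14 high. Origin at the centre of its underside, z up; its long side (y) lies across, turned up to 0.4 rad from world y. About 0.25 kg; slides on the bench. In the bay its long side lies along the caddy's y.
- nylon_brush: bystander: round red brush, 76 in diameter, 46 high, origin at the centre of its underside
- scraper: bystander: flat blue plastic plate 60 x 130 x 5, origin at the centre of its underside
- wax0: bystander: green wax block 60 x 34 x 24, in the wax bay, origin at the centre of its underside
- wax1: bystander: the second green wax block, same size, in the wax bay
There are look-alikes about, which are no part of the job. What is shaped like the steel_brush but blue, pink or purple is not meant.

How it is judged:
By the outcome, as a careful person would: the job done as asked, in the order asked, and still so for the second after the job is handed in, with the robot touching nothing.
It also fails if it takes over 72 s, if anything falls off the work surface, if the arm or the gripper's body presses on something with over 40 N, if the wrist force passes 120 N, or if a joint passes its speed limit or range.

## Working session

There is one attempt and no reset: what is moved stays moved. The work goes in short steps, Python scripts to look and compute and a tool call to move; the robot and the scene stay as the last step left them, time stands still between calls to the robot, and variables do not carry over. Pictures are saved under pics/ and viewed, and the job is handed in when it is done.

Besides the shell and the picture viewer there is one more tool, called after "Call:" in YAML: its name, and indented under it one key for each argument. apply_moves: Moves the arm, as the interface text tells. Its arguments: {"type":"object","properties":{"steps":{"type":"array"},"grip":{"type":"number"}},"required":["steps"]}

```bash
ls; mkdir -p pics
python3 - <<'E'
from rig import read_state, imaging, job, spotter
import cv2, numpy as np
for n in ["scene","side"]:
    im=imaging.capture(n); cv2.imwrite(f"pics/{n}0.png",im[:,:,::-1])
    p=imaging.camera_params(n); print(n,p)
    for k in ["steel_brush","door","caddy","door_post"]:
        try:
            for d in spotter.cut_out(k,n): print(n,k,round(d["score"],2),d["rect"])
        except Exception as e: print(k,e)
s=read_state(); print(s["time_s"],s["position"],s["tcp_rot"],s["force"])
E
```

```text
pics
scene {'fov_y': 53.66700872738811, 'cx': 277.8847219739847, 'cy': 207.6818930906806, 'R': array([[ 0.68338612,  0.730035  ,  0.00568516],
       [ 0.53214951, -0.492784  , -0.68846266],
       [-0.49980028,  0.47351117, -0.72524951]]), 't': array([-0.33474921, -0.19290808,  1.24479363])}
scene steel_brush 0.86 [256.5, 194.2, 55.1, 37.9]
scene steel_brush 0.76 [214.3, 284.0, 59.3, 58.3]
scene steel_brush 0.63 [206.3, 228.4, 32.6, 48.6]
scene door 0.95 [315.2, 228.8, 42.1, 43.1]
scene caddy 0.83 [300.5, 205.4, 118.0, 103.4]
scene door_post 0.62 [321.0, 227.9, 39.3, 45.0]
side {'fov_y': 48.89709998349596, 'cx': 285.1486089322314, 'cy': 212.23739905081675, 'R': array([[-0.99748105, -0.07084811,  0.00347943],
       [-0.05324676,  0.71545711, -0.69662465],
       [ 0.04686515, -0.69505516, -0.71742734]]), 't': array([0.49833571, 0.08108389, 1.0036272 ])}
side steel_brush 0.86 [347.1, 288.9, 65.0, 32.0]
side steel_brush 0.7 [234.3, 151.0, 32.9, 35.6]
side steel_brush 0.57 [278.8, 222.0, 42.4, 52.4]
side steel_brush 0.27 [216.5, 217.6, 13.6, 61.3]
side door 0.68 [216.4, 216.4, 18.7, 61.9]
side caddy 0.65 [161.8, 193.0, 73.8, 134.2]
side door_post 0.58 [216.2, 216.2, 12.2, 62.2]
0.5 [ 0.24097631 -0.57662139  0.23050999] [[ 3.85541913e-01 -2.18939064e-05  9.22690323e-01]
 [-9.22690321e-01  6.87017838e-05  3.85541913e-01]
 [-7.18314897e-05 -9.99999997e-01  6.28612167e-06]] [-0.98523616 -0.96955604  0.06117179]
```

View images.

View pics/scene0.png

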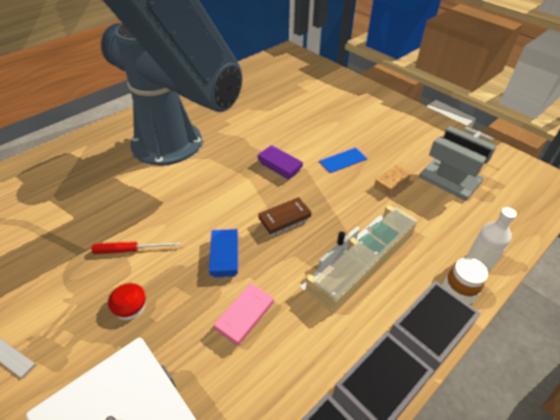

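View pics/side0.png

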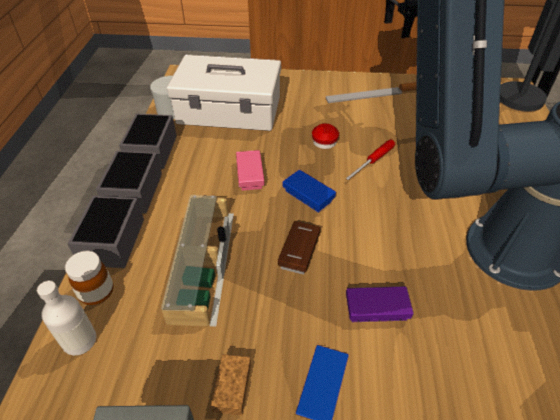

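Run:
```python
import cv2, numpy as np
a=cv2.imread("pics/scene0.png")[190:310,245:425]; b=cv2.imread("pics/side0.png")[190:330,155:325]
a=cv2.resize(a,None,fx=4.4,fy=4.4,interpolation=cv2.INTER_CUBIC); b=cv2.resize(b,None,fx=4.2,fy=4.2,interpolation=cv2.INTER_CUBIC)
cv2.imwrite("pics/ca.png",a);cv2.imwrite("pics/cb.png",b)
```

```text
(no output)
```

View pics/ca.png

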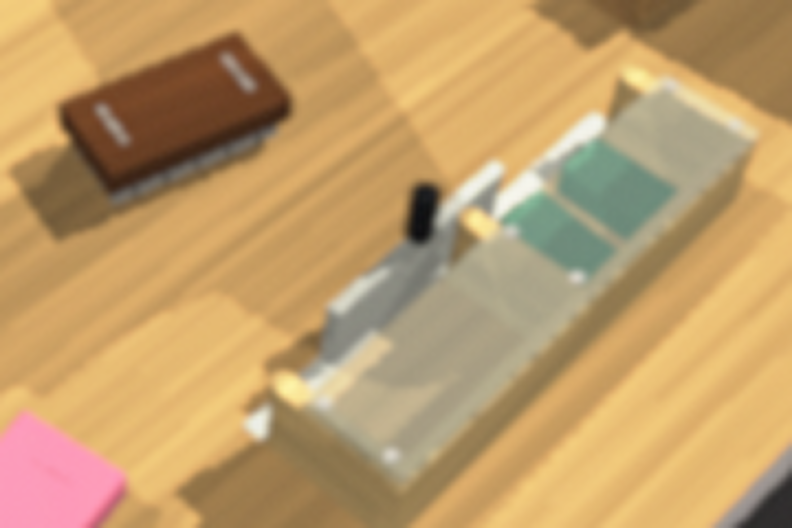

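View pics/cb.png

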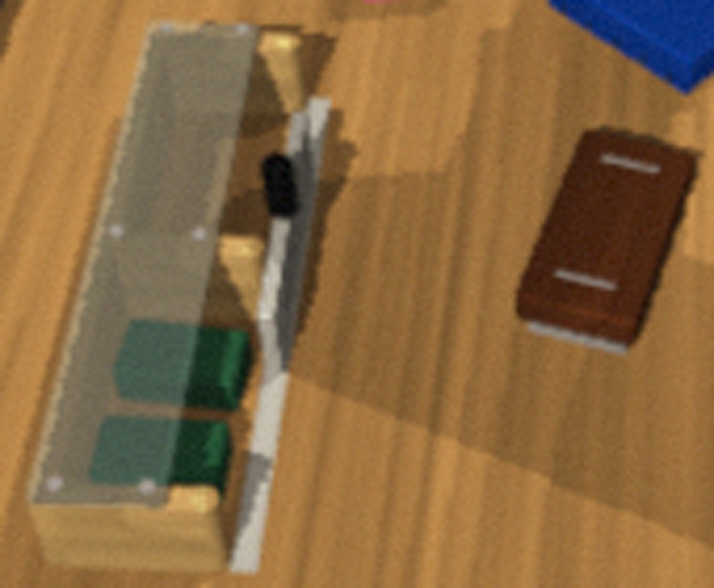

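```bash
cat > h.py <<'E'
import numpy as np, cv2
from scipy.optimize import least_squares
from rig import read_state, imaging, job, spotter
def cam(n,p=None):
    p=p or imaging.camera_params(n); f=210/np.tan(np.radians(p["fov_y"]/2))
    return f,p["cx"],p["cy"],np.array(p["R"]),np.array(p["t"])
def proj(c,X):
    f,cx,cy,R,t=c; Y=np.atleast_2d(X)@R.T+t
    return np.c_[f*Y[:,0]/Y[:,2]+cx,f*Y[:,1]/Y[:,2]+cy]
def place(q,P):
    P=np.atleast_2d(P).astype(float)/1000; c,s=np.cos(q[2]),np.sin(q[2])
    return np.c_[q[0]+c*P[:,0]-s*P[:,1],q[1]+s*P[:,0]+c*P[:,1],P[:,2]]
def fit(obs,q0):  # obs list of (cam,P,uv)
    r=lambda q:np.concatenate([(proj(c,place(q,P))-uv).ravel() for c,P,uv in obs])
    s=least_squares(r,q0,loss="soft_l1"); return s.x,r(s.x).reshape(-1,2)
E
cat > f1.py <<'E'
from h import *
cs,cd=cam("scene"),cam("side")
S=lambda l:np.array(l)/4.4+[245,190]
D=lambda l:np.array(l)/4.2+[155,190]
qc,r=fit([(cs,[[84,-77,58],[84,219,58],[22,219,58]],S([[402,485],[755,130],[665,82]])),
 (cd,[[84,-77,58],[22,-77,58],[84,219,58],[22,219,58]],D([[150,25],[258,27],[35,500],[165,500]]))],[.65,-.1,0])
print(qc,r.round(1).tolist())
T=[[-31,-59,34],[-31,59,34],[31,59,34],[31,-59,34]]
qb,r=fit([(cs,T,S([[60,105],[237,35],[290,100],[112,185]])),(cd,T,D([[697,150],[632,345],[518,305],[585,130]]))],[.5,-.1,0])
print(qb,r.round(1).tolist())
# post top
r=lambda v:np.r_[(proj(cs,place(qc,[[-6,v[0],82]]))-S([[424,188]]))[0],(proj(cd,place(qc,[[-6,v[0],82]]))-D([[277,160]]))[0]]
s=least_squares(r,[40]);print(s.x,r(s.x))
for n,c in (("scene",cs),("side",cd)):
    im=cv2.imread(f"pics/{n}0.png")
    big=cv2.resize(im,None,fx=4,fy=4,interpolation=cv2.INTER_CUBIC)
    def poly(q,P,col):
        cv2.polylines(big,[np.int32((proj(c,place(q,P))+.5)*4-.5)],True,col,1,cv2.LINE_AA)
    poly(qc,[[22,-77,58],[84,-77,58],[84,219,58],[22,219,58]],(0,0,255))
    poly(qc,[[84,-77,0],[0,-77,0],[0,219,0],[84,219,0]],(0,255,0))
    poly(qc,[[0,-65,0],[0,65,0],[0,65,50],[0,-65,50]],(255,255,0))
    y=s.x[0]; poly(qc,[[-10,y-67,0],[-10,y+67,0],[-10,y+67,48],[-10,y-67,48]],(255,0,255))
    poly(qb,T,(0,0,255)); poly(qb,[[a*25/31,b*53/59,0] for a,b,_ in T],(0,255,0))
    m=proj(c,place(qc,[[0,0,30]]))[0]*4; x,yy=(int(max(0,v)) for v in (m-[400,280]))
    cv2.imwrite(f"pics/ov_{n}.png",big[yy:yy+590,x:x+790])
E
python3 f1.py
```

```text
[0.63273207 0.01524863 0.03959885] [[-0.0, -1.5], [0.7, -0.2], [-1.6, -3.0], [-1.5, -1.3], [0.3, -1.1], [-3.1, -0.6], [0.3, 0.3]]
[ 0.46690533  0.04507316 -0.22624674] [[-1.0, -1.3], [-0.0, -2.5], [1.5, -1.7], [-0.3, -2.6], [-0.6, 0.8], [0.6, -4.0], [-1.8, -1.7], [-1.3, -0.6]]
[44.34086921] [-0.764268   -0.17086981  0.32803568  0.54206857]
```

View pics/ov_scene.png

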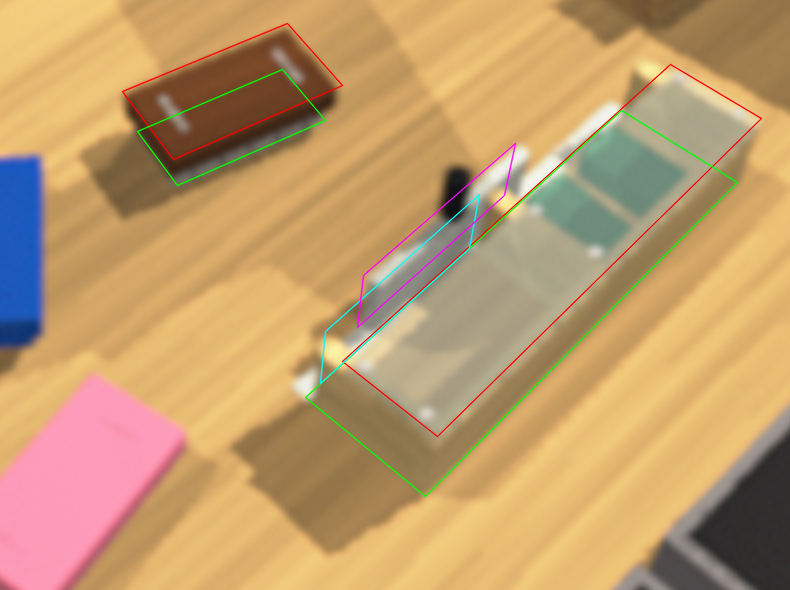

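View pics/ov_side.png

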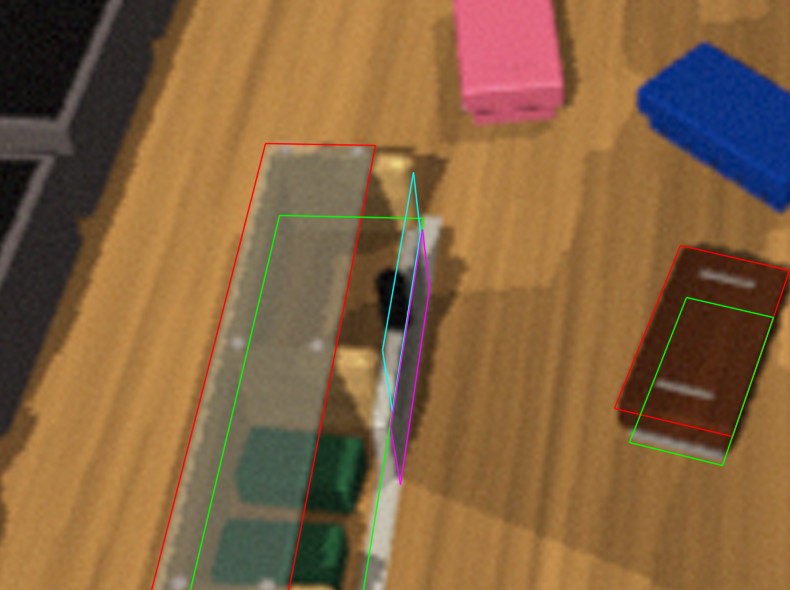

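Run:
```python
from h import *
p=imaging.camera_params("wrist"); im=imaging.capture("wrist"); cv2.imwrite("pics/w0.png",im[:,:,::-1])
print(p); s=read_state(); R=s["tcp_rot"]
C=-p["R"].T@p["t"]; print("cam in tcp",R.T@(C-s["position"]),"\n",R.T@p["R"].T)
# scene
```

```text
{'fov_y': 68.91537115573057, 'cx': 280.2806392680288, 'cy': 210.04184480008064, 'R': array([[ 3.85699292e-01, -9.22624533e-01,  1.66190778e-04],
       [-8.91917210e-01, -3.72816128e-01,  2.55913708e-01],
       [-2.36050307e-01, -9.88539644e-02, -9.66699615e-01]]), 't': array([-0.62533653, -0.02956979,  0.38898402])}
cam in tcp [ 0.0002809  -0.15314781  0.07102093] 
 [[ 9.99999984e-01  6.84793883e-05  1.64286360e-04]
 [-1.41293251e-04 -2.55891371e-01  9.66705532e-01]
 [ 1.08238865e-04 -9.66705540e-01 -2.55891357e-01]]
```

View pics/w0.png

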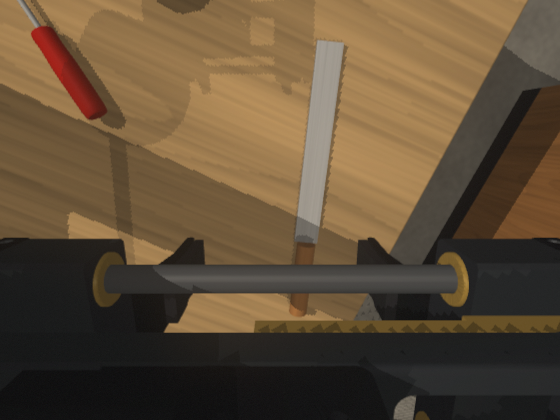

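The brush meant: the dark brown one at scene (285,215) / side (299,247). It has a wooden back and steel bristles, which show in the crop. The look-alikes are blue at scene (224,252), pink at (244,313) and purple at (280,162). The door stands about 44 mm open, with its black post at scene (341,234). I'm moving in for a wrist view.

Call:
apply_moves:
  steps:
    - {"x": 20,"y": 45,"z": 6,"spin": -0.03}
    - {"x": 20,"y": 45,"z": 6,"spin": -0.03}
    - {"x": 20,"y": 45,"z": 6,"spin": -0.03}
    - {"x": 20,"y": 45,"z": 6,"spin": -0.03}
    - {"x": 20,"y": 45,"z": 6,"spin": -0.03}
    - {"x": 20,"y": 45,"z": 6,"spin": -0.03}
    - {"x": 20,"y": 45,"z": 6,"spin": -0.03}
    - {"x": 20,"y": 45,"z": 6,"spin": -0.03}
    - {"x": 20,"y": 45,"z": 6,"spin": -0.03}
    - {"x": 20,"y": 45,"z": 6,"spin": -0.03}
    - {"x": 20,"y": 45,"z": 6,"spin": -0.03}
    - {"x": 20,"y": 45,"z": 6,"spin": -0.03}
  grip: 34

```text
time_s: 1.75
position: [0.4791, -0.0353, 0.3049]
tcp_rot: [[0.006, 0.005, 1.0], [-1.0, -0.01, 0.007], [0.01, -1.0, 0.005]]
force: [1.5, -1.0, -0.1]
opening: 0.393
```

Call:
apply_moves:
  steps:
    - {"x": 0,"y": 50,"z": 0,"spin": 0.03}
    - {"x": 0,"y": 20,"z": 0,"spin": 0}
    - {"x": 0,"y": 0,"z": 0,"spin": 0}

```text
time_s: 2.05
position: [0.4817, 0.0406, 0.3069]
tcp_rot: [[0.045, 0.012, 0.999], [-0.999, -0.009, 0.045], [0.009, -1.0, 0.012]]
force: [-0.5, -0.1, -0.2]
opening: 0.391
```

```bash
cat > cap.py <<'E'
from h import *
import sys,pickle
t=sys.argv[1]; p=imaging.camera_params("wrist"); im=imaging.capture("wrist"); cv2.imwrite(f"pics/{t}.png",im[:,:,::-1])
pickle.dump(p,open(f"pics/{t}.pkl","wb"))
s=read_state(); print(s["time_s"],s["position"].round(4),np.degrees(np.arctan2(s["tcp_rot"][1][0],s["tcp_rot"][0][0])).round(2),s["force"].round(1),s["opening"])
E
python3 cap.py w1
```

```text
2.1 [0.4816 0.0396 0.3068] -87.46 [-0.3 -0.6 -0.2] 0.39347446242128914
```

View pics/w1.png

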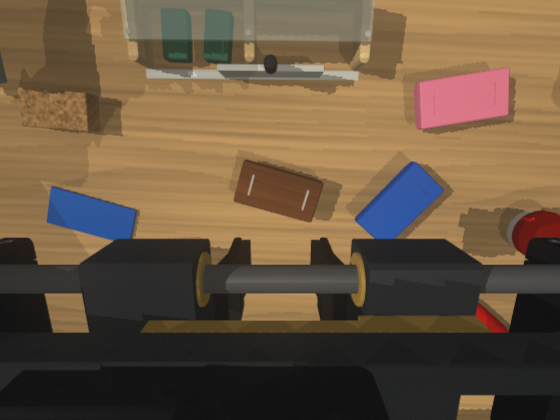

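Run:
```python
import cv2
a=cv2.imread("pics/w1.png")
cv2.imwrite("pics/w1a.png",cv2.resize(a[0:100,115:385],None,fx=2.95,fy=2.95*1,interpolation=cv2.INTER_CUBIC))
cv2.imwrite("pics/w1b.png",cv2.resize(a[145:235,220:340],None,fx=6,fy=6,interpolation=cv2.INTER_CUBIC))
```

```text
(no output)
```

View pics/w1a.png

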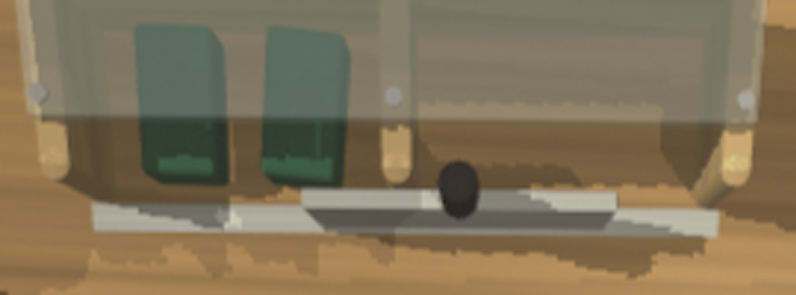

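View pics/w1b.png

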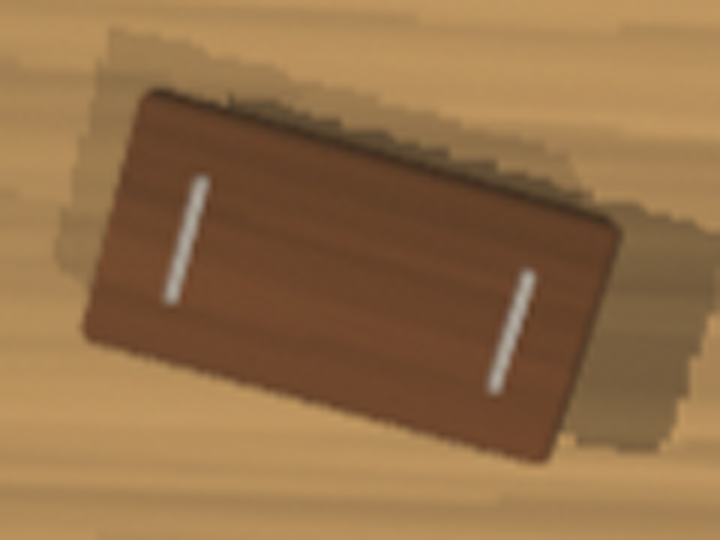

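```bash
cat > f2.py <<'E'
from h import *
import pickle
c=cam("wrist",pickle.load(open("pics/w1.pkl","rb")))
A=lambda l:(np.array(l)+.5)/2.95-.5+[115,0]
B=lambda l:(np.array(l)+.5)/6-.5+[220,145]
qc,r=fit([(c,[[22,219,58],[22,-77,58],[0,213,50],[0,71,50],[0,-71,50]],A([[28,113],[757,122],[55,181],[397,183],[735,186]]))],[.65,0,0])
print(qc,r.round(1).tolist())
T=[[31,59,34],[31,-59,34],[-31,-59,34],[-31,59,34]]
qb,r=fit([(c,T,B([[146,88],[622,222],[547,465],[83,338]]))],[.5,0,0]); print(qb,r.round(1).tolist())
r=lambda v:(proj(c,place(qc,[[-6,v[0],82]]))-A([[459,181]]))[0]
s=least_squares(r,[40]);print(s.x,r(s.x))
print("post",place(qc,[[-6,s.x[0],82]]),"bay home",place(qc,[[41,0,0]]))
d=qb[:2]-qc[:2]; cc,ss=np.cos(qc[2]),np.sin(qc[2]); print("brush in caddy",cc*d[0]+ss*d[1],-ss*d[0]+cc*d[1],qb[2]-qc[2])
E
python3 f2.py
```

```text
[0.6372412  0.01279838 0.03879574] [[-1.0, 0.7], [0.9, 0.2], [0.0, -0.5], [-0.1, -0.1], [0.1, -0.1]]
[ 0.47060234  0.04065248 -0.2296602 ] [[-0.9, -0.5], [1.2, 0.1], [0.7, 0.3], [-0.9, 0.1]]
[44.2484053] [-0.00147315  0.15561847]
post [[0.6295295  0.05678077 0.082     ]] bay home [[0.67821035 0.01438861 0.        ]]
brush in caddy -0.16543312488166168 0.03429639266456814 -0.2684559457369231
```

Call:
apply_moves:
  steps:
    - {"x": 37,"y": 4,"z": -20,"spin": 0}
    - {"x": 37,"y": 4,"z": -30,"spin": 0}
    - {"x": 37,"y": 4,"z": -30,"spin": 0}
    - {"x": 34,"y": 4,"z": -30,"spin": 0}
    - {"x": 0,"y": 0,"z": -20,"spin": 0}
    - {"x": 0,"y": 0,"z": 0,"spin": 0}

```text
time_s: 2.7
position: [0.6332, 0.0462, 0.1732]
tcp_rot: [[0.036, 0.018, 0.999], [-0.999, -0.014, 0.036], [0.015, -1.0, 0.017]]
force: [-0.8, -0.0, 0.3]
opening: 0.391
```

```bash
python3 cap.py w2
```

```text
2.75 [0.6345 0.0459 0.1748] -87.95 [ 0.7 -0.5  0.5] 0.39335146961421735
```

View pics/w2.png

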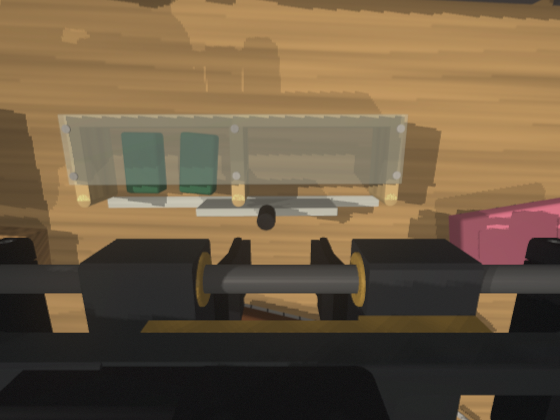

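Run:
```python
from h import *
import pickle
c=cam("wrist",pickle.load(open("pics/w2.pkl","rb")))
qc,r=fit([(c,[[22,219,58],[22,-77,58],[84,219,58],[84,-77,58],[0,213,50],[0,71,50],[0,-71,50]],[[69,184],[402,184],[60,117],[406,117],[83,206],[238,206],[391,205]])],[.637,.013,0.04])
print(qc,r.round(1).tolist())
for q in (qc,[.6372,.0128,.0388]): print(proj(c,place(q,[[-6,44.2,82],[0,-71,50],[22,219,58]])))
p=imaging.camera_params("wrist");print(-p["R"].T@p["t"])
```

```text
[0.63784968 0.01260972 0.03458528] [[-1.1, 0.5], [0.4, 0.3], [-4.4, -6.4], [3.5, -5.3], [1.1, 0.8], [0.4, 0.5], [-0.7, 1.2]]
[[266.26128328 222.20136981]
 [390.27751867 206.24252   ]
 [ 67.88535929 184.51963494]]
[[266.04624994 223.15698918]
 [390.0189955  206.60002074]
 [ 67.82900603 186.28191889]]
[0.70208666 0.05099438 0.32945589]
```

Call:
apply_moves:
  steps:
    - {"x": -5,"y": 11,"z": 0,"spin": 0.004}
    - {"x": 0,"y": 0,"z": 0,"spin": 0}
    - {"x": 0,"y": 0,"z": 0,"spin": 0}
  grip: 44

```text
time_s: 3.05
position: [0.6297, 0.0556, 0.1788]
tcp_rot: [[0.037, 0.027, 0.999], [-0.999, -0.015, 0.038], [0.016, -1.0, 0.026]]
force: [0.2, 0.5, 0.4]
opening: 0.491
```

Call:
apply_moves:
  steps:
    - {"x": 0,"y": 1,"z": -40,"spin": 0}
    - {"x": 0,"y": 0,"z": -35,"spin": 0}
    - {"x": 0,"y": 0,"z": -25,"spin": 0}

```text
time_s: 3.35
position: [0.6358, 0.0567, 0.0872]
tcp_rot: [[0.038, 0.049, 0.998], [-0.999, -0.017, 0.039], [0.019, -0.999, 0.048]]
force: [1.4, 0.1, 0.3]
opening: 0.506
```

Call:
apply_moves:
  steps:
    - {"x": -6,"y": 0,"z": -10,"spin": 0}
    - {"x": -1,"y": 0,"z": -6,"spin": 0}

```text
time_s: 3.55
position: [0.6276, 0.0569, 0.0702]
tcp_rot: [[0.039, 0.048, 0.998], [-0.999, -0.017, 0.04], [0.019, -0.999, 0.047]]
force: [-0.2, 0.5, -0.2]
opening: 0.499
```

Run:
```python
from h import *
s=read_state(); print(s["joint_positions"].round(2),s["qvel"].round(2),s["position"],s["tcp_rot"].round(3).tolist())
im=imaging.capture("side"); cv2.imwrite("pics/side1.png",cv2.resize(im[100:340,120:400,::-1],None,fx=2.5,fy=2.5))
```

```text
[-4.59 41.65 90.2  -1.1  45.35 83.9 ] [-0.06  4.66  1.9  -0.14 -8.56  0.14] [0.62756626 0.05691083 0.07017766] [[0.039, 0.048, 0.998], [-0.999, -0.017, 0.04], [0.019, -0.999, 0.047]]
```

View pics/side1.png

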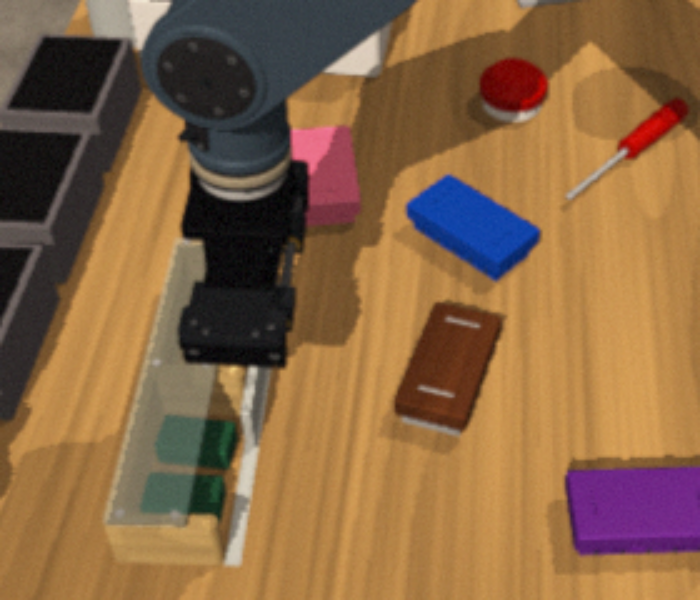

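Call:
apply_moves:
  steps:
    - {"x": 0,"y": 8,"z": -3,"spin": 0}
    - {"x": -0.4,"y": 12,"z": -1,"spin": 0}
    - {"x": -0.5,"y": 14,"z": 0,"spin": 0}
    - {"x": -0.6,"y": 15,"z": 0,"spin": 0}
    - {"x": -0.6,"y": 15,"z": 0,"spin": 0}
    - {"x": -0.6,"y": 15,"z": 0,"spin": 0}

```text
time_s: 4.2
position: [0.627, 0.1401, 0.0692]
tcp_rot: [[0.038, 0.053, 0.998], [-0.999, -0.02, 0.039], [0.022, -0.998, 0.053]]
force: [0.3, -1.7, -1.9]
opening: 0.506
```

Call:
apply_moves:
  steps:
    - {"x": -0.4,"y": 10,"z": -1,"spin": 0}
    - {"x": -0.3,"y": 8,"z": -1,"spin": 0}
    - {"x": -0.2,"y": 5,"z": 0,"spin": 0}
    - {"x": -0.2,"y": 4,"z": 0,"spin": 0}

```text
time_s: 4.6
position: [0.6262, 0.1694, 0.068]
tcp_rot: [[0.046, 0.055, 0.997], [-0.999, -0.026, 0.047], [0.029, -0.998, 0.054]]
force: [0.8, -21.8, -0.8]
opening: 0.506
```

Call:
apply_moves:
  steps:
    - {"x": 0,"y": -8,"z": 0,"spin": 0}
    - {"x": 0,"y": -6,"z": 0,"spin": 0}
    - {"x": 0,"y": 0,"z": 30,"spin": 0}
    - {"x": 0,"y": 0,"z": 40,"spin": 0}
    - {"x": -30,"y": -20,"z": 40,"spin": 0}
    - {"x": -40,"y": -30,"z": 30,"spin": 0}
    - {"x": -40,"y": -30,"z": 20,"spin": 0}
    - {"x": -30,"y": -30,"z": 0,"spin": 0}
    - {"x": 0,"y": 0,"z": 0,"spin": 0}

```text
time_s: 5.5
position: [0.4914, 0.0496, 0.224]
tcp_rot: [[0.041, 0.059, 0.997], [-0.999, -0.02, 0.042], [0.023, -0.998, 0.058]]
force: [0.0, 0.5, 1.3]
opening: 0.508
```

```bash
python3 cap.py w3;python3 - <<'E'
from h import *
print(read_state()["tcp_rot"].round(3))
E
```

```text
5.55 [0.4943 0.0504 0.2246] -87.66 [ 0.9 -0.8  0. ] 0.5069834420473296
[[ 0.041  0.064  0.997]
 [-0.999 -0.02   0.042]
 [ 0.022 -0.998  0.063]]
```

View pics/w3.png

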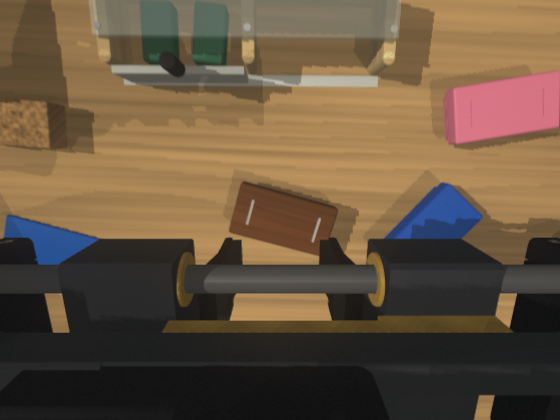

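Call:
apply_moves:
  steps:
    - {"x": -3,"y": -1,"z": 0,"spin": 0.13}
    - {"x": -3,"y": -1,"z": 0,"spin": 0.13}
    - {"x": -3,"y": -1,"z": 0,"spin": 0.13}
    - {"x": -3,"y": -1,"z": 0,"spin": 0.13}
    - {"x": -3,"y": -1,"z": 0,"spin": 0.13}
    - {"x": -3,"y": -1,"z": 0,"spin": 0.13}
    - {"x": -3,"y": -1,"z": 0,"spin": 0.13}
    - {"x": -3,"y": -1,"z": 0,"spin": 0.13}
    - {"x": 0,"y": -1,"z": 0,"spin": 0.13}
    - {"x": 0,"y": -1,"z": 0,"spin": 0.13}
    - {"x": 0,"y": 0,"z": 0,"spin": 0}
  grip: 87

```text
time_s: 6.65
position: [0.4867, 0.0465, 0.2249]
tcp_rot: [[0.984, 0.043, 0.175], [-0.178, 0.076, 0.981], [0.028, -0.996, 0.082]]
force: [-0.7, -0.2, 0.4]
opening: 0.998
```

```bash
python3 cap.py w4;python3 - <<'E'
from h import *
print(read_state()["tcp_rot"].round(3))
E
```

```text
6.7 [0.4866 0.0466 0.2249] -10.37 [-0.2 -1.  -0.9] 0.9979679102768525
[[ 0.983  0.043  0.177]
 [-0.18   0.076  0.981]
 [ 0.028 -0.996  0.082]]
```

View pics/w4.png

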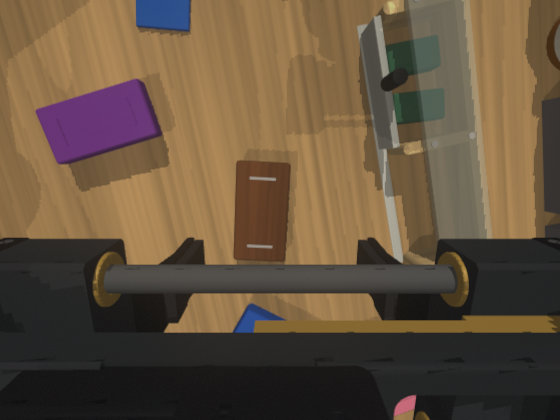

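Run:
```python
from h import *
import pickle
c=cam("wrist",pickle.load(open("pics/w4.pkl","rb")))
T=[[-31,59,34],[31,59,34],[31,-59,34],[-31,-59,34]]
qb,r=fit([(c,T,[[237,160.5],[290.5,163],[286.5,261],[234.5,259]])],[.47,.04,-.2]); print(qb,np.degrees(qb[2]),r.round(1).tolist())
qc,r=fit([(c,[[0,213,50],[0,71,50],[22,71,58]],[[390,8],[405,149],[432,142]])],[.637,.013,0.04]); print(qc,r.round(1).tolist())
s=read_state();R=s["tcp_rot"];print(proj(c,[s["position"],s["position"]+R[:,1]*.008]))
```

```text
[ 0.47126856  0.04143623 -0.22259053] -12.753497789271844 [[-0.7, -0.8], [0.9, -0.8], [-0.0, 0.9], [-0.1, 1.2]]
[0.64110809 0.01319912 0.02137757] [[-0.3, -1.2], [2.5, -0.1], [-0.7, 2.6]]
[[277.78439095 262.58893291]
 [277.8981797  256.64132496]]
```

Call:
apply_moves:
  steps:
    - {"x": -13,"y": -5,"z": -20,"spin": -0.04}
    - {"x": -4,"y": -1,"z": -35,"spin": 0}
    - {"x": -1,"y": 0,"z": -40,"spin": 0}
    - {"x": -1,"y": 0,"z": -40,"spin": 0}
    - {"x": 0,"y": 0,"z": 0,"spin": 0}

```text
time_s: 7.2
position: [0.4739, 0.0417, 0.0876]
tcp_rot: [[0.971, 0.059, 0.231], [-0.235, 0.073, 0.969], [0.041, -0.996, 0.085]]
force: [-1.1, 0.0, 0.0]
opening: 0.999
```

```bash
python3 cap.py w5
```

```text
7.25 [0.4757 0.0414 0.0899] -13.56 [0.3 0.8 0.9] 1.0007434510257143
```

View pics/w5.png

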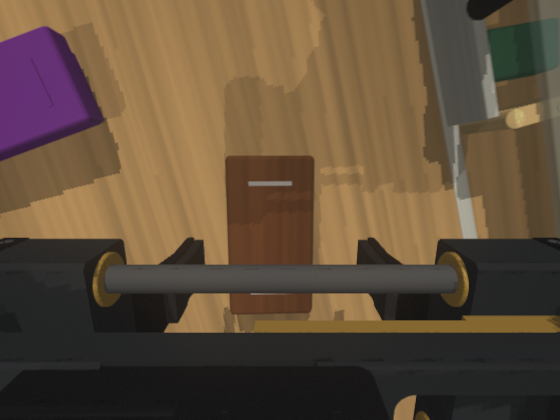

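Call:
apply_moves:
  steps:
    - {"x": -5,"y": 0,"z": -30,"spin": 0.01}
    - {"x": -1,"y": 0,"z": -25,"spin": 0}
    - {"x": -1,"y": 0,"z": -10,"spin": 0}
    - {"x": 0,"y": 0,"z": -3,"spin": 0}

```text
time_s: 7.65
position: [0.4778, 0.0411, 0.0274]
tcp_rot: [[0.971, 0.083, 0.222], [-0.228, 0.07, 0.971], [0.065, -0.994, 0.087]]
force: [1.1, 0.4, 0.1]
opening: 0.998
```

Call:
apply_moves:
  steps:
    - {"x": 0,"y": 0,"z": 40,"spin": 0}
    - {"x": 0,"y": 0,"z": 40,"spin": 0}
    - {"x": 0,"y": 0,"z": 40,"spin": 0}
    - {"x": 0,"y": 0,"z": 0,"spin": 0}

```text
time_s: 8.05
position: [0.4799, 0.041, 0.1536]
tcp_rot: [[0.971, 0.084, 0.225], [-0.231, 0.069, 0.97], [0.066, -0.994, 0.087]]
force: [0.9, -0.3, 0.0]
opening: 1.001
```

Call:
apply_moves:
  steps:
    - {"x": 0,"y": 0,"z": 0,"spin": 0}
    - {"x": 0,"y": 0,"z": 0,"spin": 0}
    - {"x": 0,"y": 0,"z": 0,"spin": 0}
    - {"x": 0,"y": 0,"z": 0,"spin": 0}

```text
time_s: 8.45
position: [0.4801, 0.0412, 0.1561]
tcp_rot: [[0.97, 0.089, 0.225], [-0.232, 0.069, 0.97], [0.071, -0.994, 0.087]]
force: [-0.0, -0.4, -0.6]
opening: 1.002
```

Call:
apply_moves:
  steps:
    - {"x": -50,"y": 0,"z": 0,"spin": 0}
    - {"x": 50,"y": 0,"z": 0,"spin": 0}

```text
time_s: 8.65
position: [0.4245, 0.0513, 0.142]
tcp_rot: [[0.973, 0.011, 0.23], [-0.23, 0.084, 0.969], [-0.009, -0.996, 0.085]]
force: [-18.5, 4.5, -5.2]
opening: 0.998
```

Call:
apply_moves:
  steps:
    - {"x": 0,"y": 0,"z": 0,"spin": 0}

```text
time_s: 8.75
position: [0.4297, 0.05, 0.1417]
tcp_rot: [[0.973, 0.006, 0.233], [-0.232, 0.085, 0.969], [-0.014, -0.996, 0.084]]
force: [4.1, -1.3, 1.9]
opening: 1.001
```

Call:
apply_moves:
  steps:
    - {"x": 0,"y": 0,"z": 0,"spin": 0}
    - {"x": 0,"y": 0,"z": 0,"spin": 0}

```text
time_s: 8.95
position: [0.4248, 0.0511, 0.1391]
tcp_rot: [[0.972, -0.004, 0.233], [-0.232, 0.087, 0.969], [-0.024, -0.996, 0.084]]
force: [1.2, -0.3, 0.2]
opening: 1.004
```

Run:
```python
from h import *
s=read_state(); print(s["joint_positions"].round(2),s["qvel"].round(2),s["tau"].round(1))
```

```text
[-11.7   24.76 115.01   7.31  41.72  -3.75] [ 0.08  0.86  1.88 -0.09  1.14  0.08] [  0.3 -30.9  -7.8   0.2   0.3   0. ]
```

Call:
apply_moves:
  steps:
    - {"x": 12,"y": -3,"z": 0,"spin": 0}
    - {"x": 12,"y": -3,"z": 0,"spin": 0}
    - {"x": 12,"y": -2,"z": 0,"spin": 0}
    - {"x": 8,"y": -2,"z": 0,"spin": 0.0}
    - {"x": 0,"y": 0,"z": 0,"spin": 0}

```text
time_s: 9.45
position: [0.4839, 0.0374, 0.1412]
tcp_rot: [[0.972, 0.013, 0.233], [-0.233, 0.084, 0.969], [-0.007, -0.996, 0.084]]
force: [-0.4, -0.6, -0.1]
opening: 0.997
```

Call:
apply_moves:
  steps:
    - {"x": -10,"y": 3,"z": -15,"spin": 0}
    - {"x": -4,"y": 1,"z": -25,"spin": 0}
    - {"x": -2,"y": 0,"z": -25,"spin": 0}
    - {"x": -1,"y": 0,"z": -20,"spin": 0}
    - {"x": 0,"y": 0,"z": -10,"spin": 0}

```text
time_s: 9.95
position: [0.4731, 0.0398, 0.0464]
tcp_rot: [[0.972, 0.027, 0.232], [-0.234, 0.081, 0.969], [0.007, -0.996, 0.085]]
force: [0.0, -0.1, 0.7]
opening: 0.997
```

Call:
apply_moves:
  steps:
    - {"x": -4,"y": 1,"z": -15,"spin": 0.01}
    - {"x": -2,"y": 0,"z": -10,"spin": 0}
    - {"x": 0,"y": 0,"z": -3,"spin": 0}

```text
time_s: 10.25
position: [0.4684, 0.0405, 0.0169]
tcp_rot: [[0.975, 0.027, 0.222], [-0.224, 0.081, 0.971], [0.008, -0.996, 0.085]]
force: [-0.7, -0.2, -0.2]
opening: 0.999
```

Call:
apply_moves:
  steps:
    - {"x": 2.5,"y": 0,"z": 0,"spin": 0}
    - {"x": 0,"y": 0,"z": 0,"spin": 0}
    - {"x": 0,"y": 0,"z": 0,"spin": 0}
    - {"x": 0,"y": 0,"z": 0,"spin": 0}
  grip: 64

```text
time_s: 10.65
position: [0.4723, 0.0403, 0.0182]
tcp_rot: [[0.975, 0.029, 0.222], [-0.224, 0.081, 0.971], [0.01, -0.996, 0.085]]
force: [-1.9, 0.8, -0.7]
opening: 0.765
```

```bash
python3 cap.py w6
```

```text
10.7 [0.4722 0.0404 0.0182] -12.94 [-1.4  1.1  1. ] 0.7555018150445342
```

View pics/w6.png

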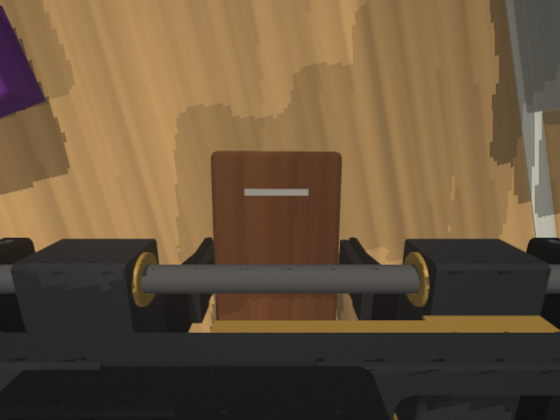

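Call:
apply_moves:
  steps:
    - {"x": 8,"y": -2.5,"z": -0.5,"spin": 0}
    - {"x": 9,"y": -3.3,"z": -0.3,"spin": 0.02}
    - {"x": 9,"y": -3.3,"z": -0.3,"spin": 0.03}
    - {"x": 9,"y": -3.3,"z": -0.3,"spin": 0.03}
    - {"x": 9,"y": -3.3,"z": -0.3,"spin": 0.03}
  grip: 63.5

```text
time_s: 11.2
position: [0.5148, 0.0252, 0.0169]
tcp_rot: [[0.994, 0.01, 0.106], [-0.106, 0.085, 0.991], [0.001, -0.996, 0.086]]
force: [-1.0, 1.6, 1.2]
opening: 0.732
```

Call:
apply_moves:
  steps:
    - {"x": 9,"y": -3.3,"z": -0.3,"spin": 0.03}
    - {"x": 9,"y": -3.3,"z": 0,"spin": 0.03}
    - {"x": 9,"y": -3.3,"z": 0,"spin": 0.03}
    - {"x": 9,"y": -3,"z": 0,"spin": 0.03}
    - {"x": 6,"y": -2,"z": 0,"spin": 0.02}
    - {"x": 0,"y": 0,"z": 0,"spin": 0}

```text
time_s: 11.8
position: [0.5649, 0.0072, 0.0165]
tcp_rot: [[0.999, 0.003, -0.047], [0.047, 0.084, 0.995], [0.007, -0.996, 0.084]]
force: [-1.1, -0.3, 0.8]
opening: 0.729
```

```bash
python3 cap.py w7
python3 - <<'E'
from h import *
im=imaging.capture("scene"); cv2.imwrite("pics/scene2.png",cv2.resize(im[150:310,220:430,::-1],None,fx=3.5,fy=3.5,interpolation=cv2.INTER_CUBIC))
E
```

```text
11.85 [0.5647 0.0073 0.0165] 2.64 [1.5 0.  0. ] 0.7278771590296377
```

View pics/w7.png

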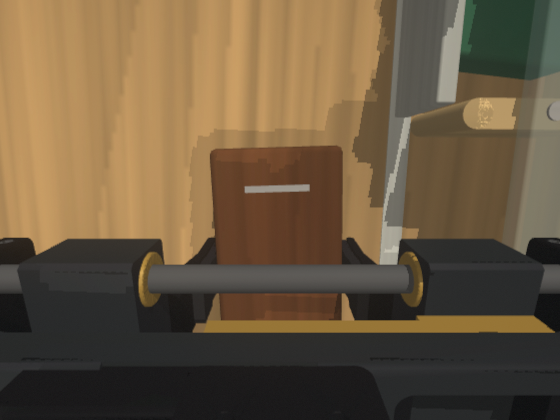

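View pics/scene2.png

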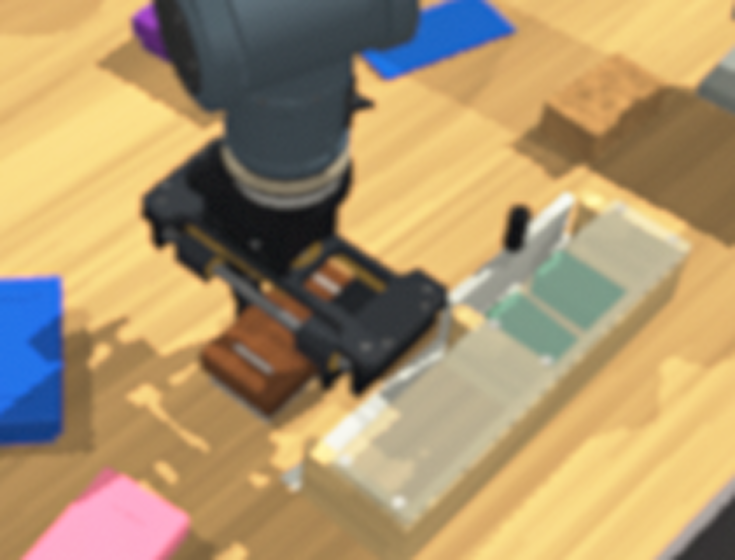

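Call:
apply_moves:
  steps:
    - {"x": 0,"y": 0,"z": 0,"spin": 0}
    - {"x": 0,"y": 0,"z": 0,"spin": 0}
    - {"x": 0,"y": 0,"z": 0,"spin": 0}
    - {"x": 0,"y": 0,"z": 0,"spin": 0}
    - {"x": 0,"y": 0,"z": 10,"spin": 0}
    - {"x": 0,"y": 0,"z": 35,"spin": 0}
    - {"x": 0,"y": 0,"z": 35,"spin": 0}
    - {"x": 0,"y": 0,"z": 35,"spin": 0}
    - {"x": -10,"y": 0,"z": 35,"spin": -0.05}
    - {"x": -20,"y": 0,"z": 25,"spin": -0.14}
  grip: 80

```text
time_s: 12.9
position: [0.5332, 0.0075, 0.1971]
tcp_rot: [[0.989, 0.018, 0.149], [-0.15, 0.083, 0.985], [0.005, -0.996, 0.085]]
force: [0.7, -0.1, 1.0]
opening: 0.918
```

Call:
apply_moves:
  steps:
    - {"x": -20,"y": 0,"z": 0,"spin": -0.14}
    - {"x": -25,"y": 0,"z": 0,"spin": -0.14}
    - {"x": -25,"y": 0,"z": 0,"spin": -0.14}
    - {"x": -20,"y": 0,"z": 0,"spin": -0.14}
    - {"x": -10,"y": 0,"z": 0,"spin": -0.14}
    - {"x": 0,"y": 0,"z": 0,"spin": -0.14}
    - {"x": 0,"y": 0,"z": 0,"spin": -0.14}
    - {"x": 0,"y": 0,"z": 0,"spin": -0.14}
    - {"x": 0,"y": 0,"z": 0,"spin": -0.14}
    - {"x": 0,"y": 0,"z": 0,"spin": 0}
  grip: 60

```text
time_s: 13.9
position: [0.4263, 0.0082, 0.2096]
tcp_rot: [[0.106, 0.091, 0.99], [-0.994, -0.012, 0.107], [0.022, -0.996, 0.089]]
force: [0.4, 0.4, -0.4]
opening: 0.69
```

```bash
python3 cap.py w8;python3 - <<'E'
from h import *
print(read_state()["tcp_rot"].round(3))
E
```

```text
13.95 [0.4263 0.0082 0.2096] -83.78 [-0.2  0.   0.3] 0.6891066954098407
[[ 0.108  0.091  0.99 ]
 [-0.994 -0.012  0.11 ]
 [ 0.022 -0.996  0.089]]
```

View pics/w8.png

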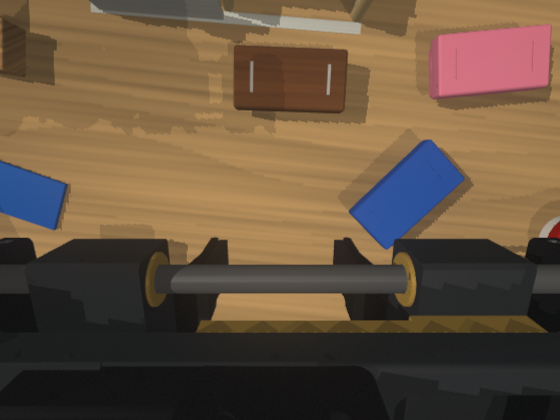

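Run:
```python
from h import *
import pickle
c=cam("wrist",pickle.load(open("pics/w8.pkl","rb")))
a=cv2.imread("pics/w8.png"); cv2.imwrite("pics/w8b.png",cv2.resize(a[30:130,220:365],None,fx=5,fy=5,interpolation=cv2.INTER_CUBIC))
T=[[31,59,34],[31,-59,34],[-31,-59,34],[-31,59,34]]
qb,r=fit([(c,T,[[236,45],[347,49.5],[344.5,112],[234.5,107.5]])],[.56,.01,.04]); print(qb,np.degrees(qb[2]),r.round(1).tolist())
qc=[.6372,.0128,.0388]
d=qb[:2]-qc[:2]; cc,ss=np.cos(qc[2]),np.sin(qc[2]); print("brush in caddy",cc*d[0]+ss*d[1],-ss*d[0]+cc*d[1],qb[2]-qc[2])
```

```text
[0.56422381 0.00797313 0.07394263] 4.23660082874246 [[-2.1, -0.6], [2.7, -0.2], [1.1, 0.3], [-1.0, 0.7]]
brush in caddy -0.07310849975919918 -0.0019924721756833 0.03514263355427634
```

View pics/w8b.png

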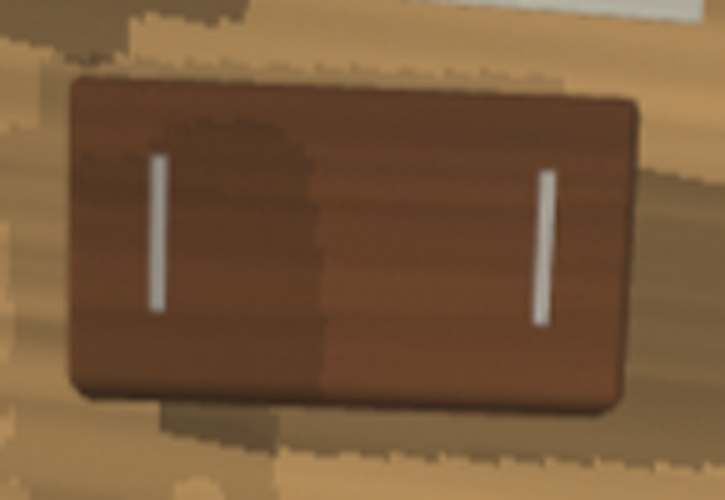

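Call:
apply_moves:
  steps:
    - {"x": 20,"y": 0,"z": -20,"spin": -0.02}
    - {"x": 20,"y": 0,"z": -30,"spin": -0.03}
    - {"x": 12,"y": 0,"z": -30,"spin": -0.02}
    - {"x": 0,"y": 0,"z": -30,"spin": 0}
    - {"x": 0,"y": 0,"z": -20,"spin": 0}
    - {"x": 0,"y": 0,"z": 0,"spin": 0}

```text
time_s: 14.55
position: [0.4837, 0.007, 0.0788]
tcp_rot: [[0.054, 0.101, 0.993], [-0.998, -0.021, 0.056], [0.026, -0.995, 0.1]]
force: [-0.2, 0.5, -1.1]
opening: 0.692
```

Call:
apply_moves:
  steps:
    - {"x": 2,"y": 0,"z": -25,"spin": -0.008}
    - {"x": 2,"y": 0,"z": -20,"spin": -0.006}
    - {"x": 2,"y": 0,"z": -10,"spin": 0}
    - {"x": 0,"y": 0,"z": -5,"spin": 0}

```text
time_s: 14.95
position: [0.4931, 0.006, 0.0208]
tcp_rot: [[0.046, 0.108, 0.993], [-0.999, -0.024, 0.049], [0.029, -0.994, 0.107]]
force: [-0.2, 0.4, 0.2]
opening: 0.688
```

```bash
python3 cap.py w9
```

```text
15.0 [0.4927 0.006  0.0204] -87.38 [-0.3  0.  -0.3] 0.6893344113601976
```

View pics/w9.png

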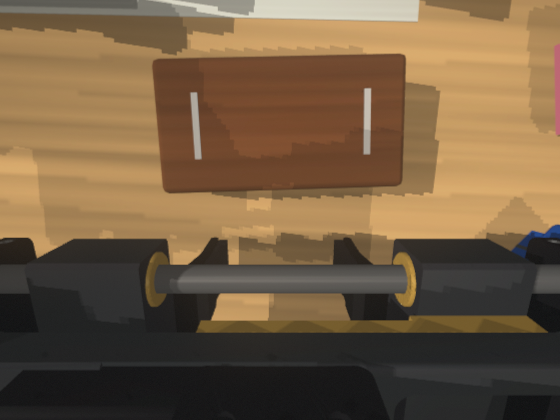

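Call:
apply_moves:
  steps:
    - {"x": 10,"y": 0.4,"z": -1,"spin": -0.007}
    - {"x": 10,"y": 0.4,"z": -1,"spin": 0}
    - {"x": 10,"y": 0.4,"z": -1,"spin": 0}
    - {"x": 10,"y": 0.4,"z": -0.5,"spin": 0}
    - {"x": 10,"y": 0.4,"z": -0.5,"spin": 0}
    - {"x": 8,"y": 0.4,"z": -0.5,"spin": 0}
    - {"x": 0,"y": 0,"z": 0,"spin": 0}

```text
time_s: 15.7
position: [0.5557, 0.009, 0.019]
tcp_rot: [[0.04, 0.108, 0.993], [-0.999, -0.024, 0.043], [0.029, -0.994, 0.107]]
force: [0.1, 0.1, 0.1]
opening: 0.69
```

```bash
python3 cap.py w10
```

```text
15.75 [0.5553 0.009  0.0189] -87.69 [ 0.9 -0.4 -0.3] 0.6903270653376878
```

View pics/w10.png

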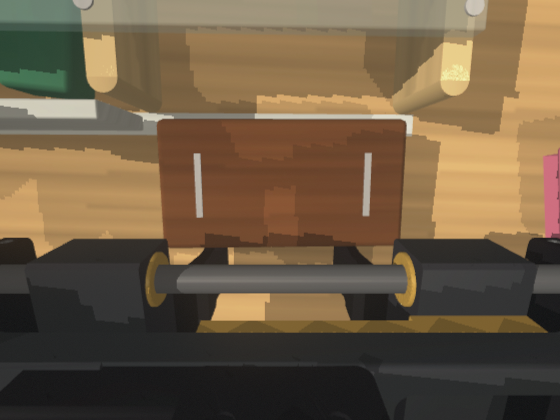

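```bash
cat > f3.py <<'E'
from h import *
import pickle,sys
def run(t,bc,walls,roof=None):
    c=cam("wrist",pickle.load(open(f"pics/{t}.pkl","rb")))
    T=[[31,59,34],[31,-59,34],[-31,-59,34],[-31,59,34]]
    qb,r=fit([(c,T,bc)],[.6,.01,.04]); print(qb,r.round(1).tolist())
    P=[[0,71,50],[0,-71,50]]; uv=list(walls)
    if roof: P+= [[22,71,58],[22,-71,58]]; uv+=roof
    qc,r=fit([(c,P,uv)],[.637,.013,.039]); print(qc,r.round(1).tolist())
    for q in (qc,[.6372,.0128,.0388]):
        d=qb[:2]-q[:2]; cc,ss=np.cos(q[2]),np.sin(q[2]); print("brush in caddy",cc*d[0]+ss*d[1],-ss*d[0]+cc*d[1],qb[2]-q[2])
E
python3 -c "
from f3 import run
run('w10',[[159,121],[405,121],[401.5,245],[163,247]],[[104,91],[454,93]])"
```

```text
[0.59855005 0.00967553 0.04379123] [[-5.6, -1.2], [5.9, -1.1], [1.7, 4.6], [-1.2, 5.4]]
[0.63808262 0.01266469 0.04148147] [[-1.4, 0.1], [1.8, 0.1]]
brush in caddy -0.039622512974523225 -0.0013471900125888146 0.0023097605068345683
brush in caddy -0.03874205563516022 -0.0016228727811238668 0.004991228043874418
```

Call:
apply_moves:
  steps:
    - {"x": 10,"y": 0.5,"z": -0.5,"spin": 0}
    - {"x": 10,"y": 0.5,"z": -0.3,"spin": 0}
    - {"x": 10,"y": 0.5,"z": -0.3,"spin": 0}
    - {"x": 10,"y": 0.5,"z": -0.3,"spin": 0}
    - {"x": 8,"y": 0.4,"z": -0.3,"spin": 0}
    - {"x": 0,"y": 0,"z": 0,"spin": 0}

```text
time_s: 16.35
position: [0.6055, 0.0119, 0.0166]
tcp_rot: [[0.04, 0.103, 0.994], [-0.999, -0.024, 0.043], [0.028, -0.994, 0.102]]
force: [-0.2, 0.0, 1.1]
opening: 0.687
```

```bash
python3 cap.py w11
```

```text
16.4 [0.6051 0.0119 0.0166] -87.7 [-0.5  0.4 -0.4] 0.687122295977351
```

View pics/w11.png

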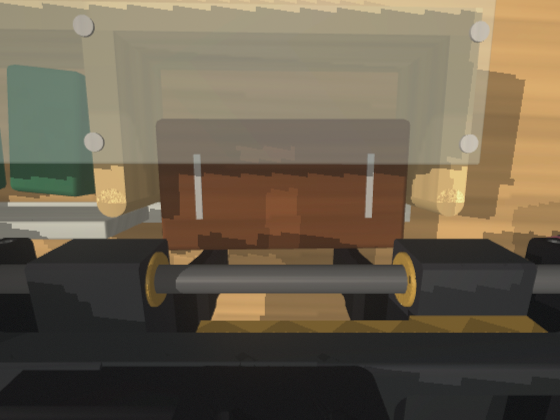

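Call:
apply_moves:
  steps:
    - {"x": 8,"y": 0.3,"z": -0.3,"spin": 0}
    - {"x": 8,"y": 0.3,"z": -0.3,"spin": 0}
    - {"x": 6,"y": 0.3,"z": 0,"spin": 0}
    - {"x": 3,"y": 0.1,"z": 0,"spin": 0}

```text
time_s: 16.8
position: [0.6298, 0.0132, 0.0155]
tcp_rot: [[0.04, 0.099, 0.994], [-0.999, -0.023, 0.043], [0.027, -0.995, 0.098]]
force: [-2.2, 0.6, 1.4]
opening: 0.693
```

Call:
apply_moves:
  steps:
    - {"x": 2.5,"y": 0.1,"z": 0,"spin": 0}
    - {"x": 2,"y": 0.1,"z": 0,"spin": 0}

```text
time_s: 17.0
position: [0.6343, 0.0134, 0.0154]
tcp_rot: [[0.04, 0.098, 0.994], [-0.999, -0.023, 0.043], [0.027, -0.995, 0.097]]
force: [-2.6, 0.4, 1.1]
opening: 0.689
```

Call:
apply_moves:
  steps:
    - {"x": 2,"y": 0.1,"z": 0,"spin": 0}
    - {"x": 1.5,"y": 0,"z": 0,"spin": 0}

```text
time_s: 17.2
position: [0.6353, 0.0137, 0.015]
tcp_rot: [[0.04, 0.092, 0.995], [-0.999, -0.023, 0.043], [0.026, -0.996, 0.091]]
force: [-5.9, -1.2, 3.1]
opening: 0.684
```

Call:
apply_moves:
  steps:
    - {"x": 2.5,"y": 0.1,"z": 0,"spin": 0}
    - {"x": 2.5,"y": 0.1,"z": 0,"spin": 0}

```text
time_s: 17.4
position: [0.6355, 0.0141, 0.0143]
tcp_rot: [[0.04, 0.081, 0.996], [-0.999, -0.022, 0.042], [0.025, -0.996, 0.08]]
force: [-6.3, -1.0, 4.1]
opening: 0.692
```

```bash
python3 cap.py w12
```

```text
17.45 [0.6355 0.0141 0.0143] -87.7 [-7.  -0.3  4.5] 0.6890823459657156
```

View pics/w12.png

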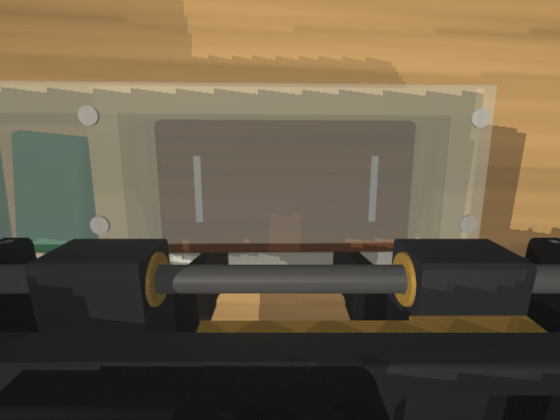

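Run:
```python
from h import *
import pickle
c=cam("wrist",pickle.load(open("pics/w12.pkl","rb")))
q=[.6375,.0128,.039]
print(proj(c,place(q,[[72,59,34],[72,-59,34],[10,59,34],[10,-59,34],[84,-77,58],[22,-77,58],[22,71,58],[22,-71,58],[72,0,50],[72,0,0]])).round(1))
qc,r=fit([(c,[[84,-77,58]],[[496,86]])],[.637,.013,.039]);print(qc)
a=cv2.imread("pics/w12.png"); cv2.imwrite("pics/w12b.png",cv2.resize(a[70:260,80:500],None,fx=1.9,fy=1.9,interpolation=cv2.INTER_CUBIC))
```

```text
[[148.6 118.2]
 [418.7 119.4]
 [158.6 255.7]
 [408.  253.9]
 [502.4  77.3]
 [481.9 243.9]
 [101.8 246.2]
 [467.  244. ]
 [286.9 114. ]
 [282.6 126. ]]
[0.63446056 0.0146442  0.03895587]
```

View pics/w12b.png

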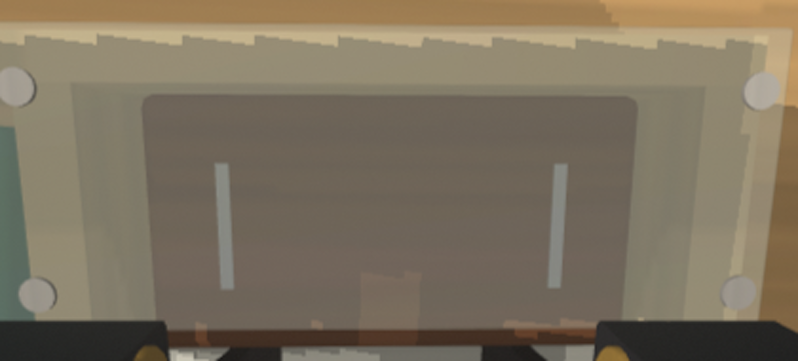

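Call:
apply_moves:
  steps:
    - {"x": 4,"y": 0.1,"z": 0,"spin": 0}
    - {"x": 4,"y": 0.1,"z": 0,"spin": 0}

```text
time_s: 17.65
position: [0.6356, 0.0145, 0.0132]
tcp_rot: [[0.04, 0.063, 0.997], [-0.999, -0.021, 0.041], [0.023, -0.998, 0.062]]
force: [-9.2, -0.4, 6.5]
opening: 0.691
```

Call:
apply_moves:
  steps:
    - {"x": -5,"y": 0,"z": 1,"spin": 0}
    - {"x": -12,"y": -0.5,"z": 1,"spin": 0}
    - {"x": -18,"y": -0.7,"z": 2,"spin": 0}
    - {"x": -20,"y": -0.7,"z": 5,"spin": 0}
    - {"x": -15,"y": 0,"z": 20,"spin": 0}
    - {"x": 0,"y": 0,"z": 35,"spin": 0}
    - {"x": 0,"y": 0,"z": 40,"spin": 0}
    - {"x": 0,"y": 0,"z": 40,"spin": 0}
    - {"x": 0,"y": 20,"z": 20,"spin": 0}
    - {"x": 0,"y": 0,"z": 0,"spin": 0}
  grip: 44

```text
time_s: 18.65
position: [0.5761, 0.0312, 0.1859]
tcp_rot: [[0.037, 0.099, 0.994], [-0.999, -0.024, 0.039], [0.027, -0.995, 0.098]]
force: [-0.4, 0.7, -0.4]
opening: 0.506
```

```bash
python3 cap.py w13;python3 - <<'E'
from h import *
print(read_state()["tcp_rot"].round(3))
E
```

```text
18.7 [0.5757 0.0302 0.1847] -87.9 [ 0.4 -0.2  0.8] 0.5081244045961191
[[ 0.037  0.097  0.995]
 [-0.999 -0.024  0.039]
 [ 0.028 -0.995  0.096]]
```

View pics/w13.png

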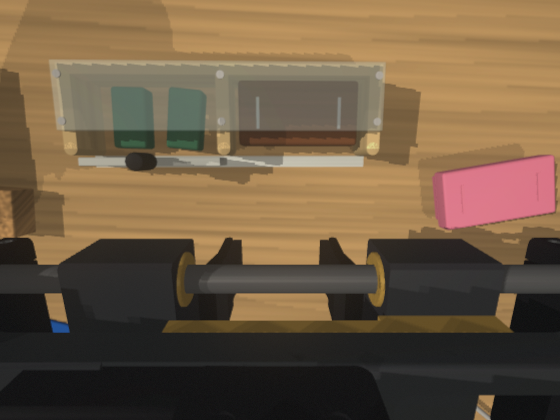

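Call:
apply_moves:
  steps:
    - {"x": 10,"y": 25,"z": 0,"spin": 0}
    - {"x": 10,"y": 28,"z": 0,"spin": 0}
    - {"x": 10,"y": 28,"z": 0,"spin": 0}
    - {"x": 8,"y": 22,"z": 0,"spin": 0}
    - {"x": 4,"y": 8,"z": -10,"spin": 0}
    - {"x": 0,"y": 0,"z": 0,"spin": 0}

```text
time_s: 19.3
position: [0.619, 0.1404, 0.166]
tcp_rot: [[0.034, 0.094, 0.995], [-0.999, -0.027, 0.037], [0.03, -0.995, 0.093]]
force: [-0.6, 0.3, -0.7]
opening: 0.505
```

```bash
python3 cap.py w14
python3 - <<'E'
from h import *
import pickle
c=cam("wrist",pickle.load(open("pics/w14.pkl","rb")))
print(proj(c,place([.6372,.0128,.0388],[[-6,142,82],[0,71,50],[0,213,50]])))
E
```

```text
19.35 [0.6191 0.1398 0.1666] -88.08 [-0.5  0.3 -0.3] 0.5064317684052149
[[260.17000289 220.67126709]
 [338.9871089  206.46440412]
 [182.367104   207.90801524]]
```

View pics/w14.png

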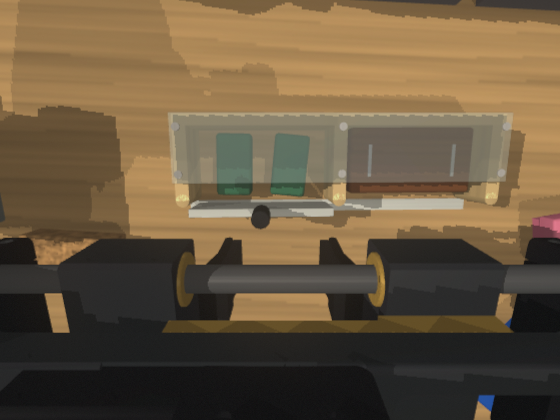

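Call:
apply_moves:
  steps:
    - {"x": 4,"y": 11,"z": 0,"spin": 0}
    - {"x": 0,"y": 3,"z": -10,"spin": 0}
    - {"x": 0,"y": 0,"z": -20,"spin": 0}
    - {"x": 0,"y": 0,"z": -10,"spin": 0}

```text
time_s: 19.75
position: [0.6239, 0.1515, 0.125]
tcp_rot: [[0.03, 0.096, 0.995], [-0.999, -0.028, 0.033], [0.031, -0.995, 0.095]]
force: [0.9, -0.4, -0.1]
opening: 0.508
```

Call:
apply_moves:
  steps:
    - {"x": 0,"y": 3,"z": -20,"spin": 0}
    - {"x": -1,"y": 0,"z": -20,"spin": 0}
    - {"x": -1,"y": 0,"z": -10,"spin": 0}
    - {"x": 0,"y": 0,"z": -4,"spin": 0}

```text
time_s: 20.15
position: [0.6211, 0.1528, 0.0676]
tcp_rot: [[0.028, 0.095, 0.995], [-0.999, -0.029, 0.031], [0.032, -0.995, 0.094]]
force: [-0.8, -1.3, -0.1]
opening: 0.507
```

Call:
apply_moves:
  steps:
    - {"x": 3,"y": -10,"z": 0,"spin": 0}
    - {"x": 0.6,"y": -15,"z": 0,"spin": 0}
    - {"x": 0.6,"y": -15,"z": 0,"spin": 0}
    - {"x": 0.6,"y": -15,"z": 0,"spin": 0}
    - {"x": 0.6,"y": -15,"z": 0,"spin": 0}
    - {"x": 0.6,"y": -15,"z": 0,"spin": 0}

```text
time_s: 20.75
position: [0.6277, 0.0624, 0.0694]
tcp_rot: [[0.028, 0.097, 0.995], [-0.999, -0.027, 0.03], [0.03, -0.995, 0.096]]
force: [-0.4, 2.1, -1.6]
opening: 0.506
```

Call:
apply_moves:
  steps:
    - {"x": 0.6,"y": -15,"z": -1,"spin": 0}
    - {"x": 0.6,"y": -15,"z": -1,"spin": 0}
    - {"x": 0.4,"y": -12,"z": 0,"spin": 0}
    - {"x": 0.3,"y": -7,"z": 0,"spin": 0}
    - {"x": 0.2,"y": -4,"z": 0,"spin": 0}

```text
time_s: 21.25
position: [0.6301, -0.0, 0.0703]
tcp_rot: [[0.021, 0.099, 0.995], [-0.999, -0.028, 0.024], [0.03, -0.995, 0.099]]
force: [-0.5, 1.7, -1.3]
opening: 0.506
```

Call:
apply_moves:
  steps:
    - {"x": 0.1,"y": -3,"z": 0,"spin": 0}
    - {"x": 0.1,"y": -3,"z": 0,"spin": 0}

```text
time_s: 21.45
position: [0.63, -0.0019, 0.0701]
tcp_rot: [[0.015, 0.099, 0.995], [-1.0, -0.019, 0.017], [0.021, -0.995, 0.099]]
force: [1.4, 14.4, -1.1]
opening: 0.506
```

Stop reached at 14 N, at the predicted place. I'm backing off and looking.

Call:
apply_moves:
  steps:
    - {"x": 0,"y": 7,"z": 0,"spin": 0}
    - {"x": 0,"y": 7,"z": 0,"spin": 0}
    - {"x": 0,"y": 0,"z": 25,"spin": 0}
    - {"x": 0,"y": 0,"z": 40,"spin": 0}
    - {"x": -25,"y": 0,"z": 40,"spin": 0}
    - {"x": -40,"y": 0,"z": 30,"spin": 0}
    - {"x": -20,"y": 0,"z": 10,"spin": 0}
    - {"x": 0,"y": 0,"z": 0,"spin": 0}
    - {"x": 0,"y": 0,"z": 0,"spin": 0}

```text
time_s: 22.35
position: [0.5448, 0.0138, 0.2209]
tcp_rot: [[0.024, 0.106, 0.994], [-0.999, -0.027, 0.027], [0.029, -0.994, 0.106]]
force: [0.1, 0.4, 0.1]
opening: 0.508
```

```bash
python3 cap.py w15
python3 - <<'E'
from h import *
import pickle
c=cam("wrist",pickle.load(open("pics/w15.pkl","rb")))
q=[.6372,.0128,.0388]
print(proj(c,place(q,[[-6,0,82],[0,71,50],[0,-71,50],[-10,67,48],[-10,-67,48],[72,0,34]])).round(1))
a=cv2.imread("pics/w15.png"); cv2.imwrite("pics/w15b.png",cv2.resize(a[0:200,60:480],None,fx=1.9,fy=1.9,interpolation=cv2.INTER_CUBIC))
for n in ("side","scene"):
    im=imaging.capture(n); cv2.imwrite(f"pics/{n}9.png",im[:,:,::-1])
E
```

```text
22.4 [0.5448 0.0138 0.2205] -88.65 [ 0.2  0.4 -0.4] 0.5036117730190909
[[279.6 128.7]
 [210.5 127. ]
 [345.9 125.4]
 [215.2 137. ]
 [341.6 135.3]
 [277.2  58.3]]
```

View pics/w15b.png

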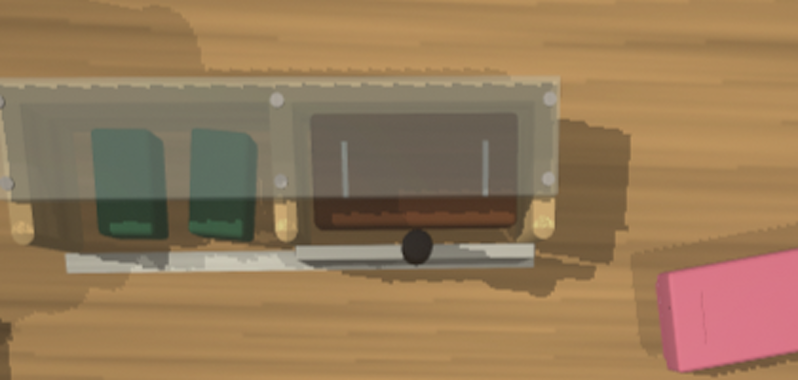

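View pics/side9.png

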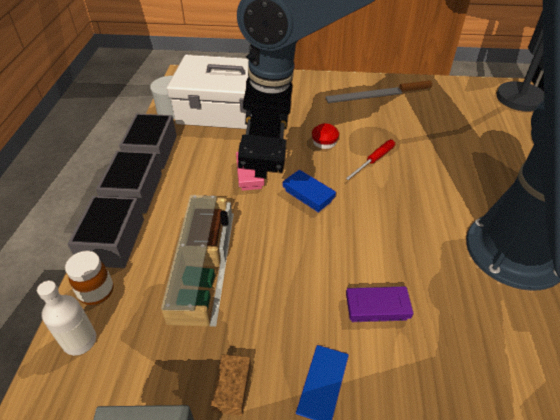

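Run:
```python
from rig import job, read_state
print(job.hand_in(), read_state()["time_s"])
```

```text
the job is handed in; nothing more can be done
the job is handed in; nothing more can be done
```

The brush is in its bay against the back, the door is shut in front of it, and the job was handed in at about 22.5 s. I don't have the verdict.

**What I did**
1. I slid the door aside by its post until it stopped, at a contact force of 22 N.
2. I moved the brown steel-bristled brush in front of the bay and lined it up, with the fingers set loosely round it so it was never lifted.
3. I pushed it flat under the roof with two fingers until it stopped moving, with the force rising to 9 N.
4. I slid the door back until it stopped, at 14 N, then backed the arm off clear of everything.

**Last checks**
- **Door:** the post and both panel ends lie within about 1 pixel of where a fully shut door should show.
- **Brush:** it sits square in the bay. Its back edge shows about 1 mm short of the wall. I put that down to the rounded edge and calibration, because the brush did not move under two further pushes.
- **Other things:** the red brush, the blue scraper and the wax blocks look unmoved in the pictures, but I did not measure them.

**Disagreements**
- The brush's fitted outline came out up to about 5% larger than it looked in the wrist pictures. I relied on contact force as well as pixels.
- The tool gradually leaned up to 6° from vertical over the moves. I worked around this and it did no visible harm.

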